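Pack four carved figures in reverse order

TASK

Four painted stone figures (owl, gourd, drum, pear) have dried in a row on the wooden board. Pack them into the four cells of the packing tray in reverse order: the figure that is leftmost on the board as seen from the robot goes into the rightmost cell of the tray, the next into the cell beside it, and so on. Each must end standing upright on the floor of its own cell, and never be knocked over on the way.

Things in the scene. Friction and masses are not known exactly. Their poses are not given: they have to be found in the camera images.
- owl: Carved, painted stone figure: dark red owl with two pointed ears, white eyes and a yellow beak; 75 mm tall overall (ears included). Loose, about 0.2 kg. Round: foot 34 mm across, straight-sided and 40 mm across from 26 to 50 mm above the foot: grip there. Origin at the centre of its underside, z up along its axis; yaw is of no importance. It starts standing on the red disc.
- gourd: Carved, painted stone figure: blue-green bottle gourd with red and white dots and a thin neck (20 to 14 mm across) above 62 mm; 77 mm tall. Loose, about 0.2 kg. Round: foot 34 mm across, straight-sided and 40 mm across from 26 to 50 mm above the foot: grip there. Origin at the centre of its underside, z up along its axis; yaw is of no importance. It starts standing on the blue disc.
- drum: Carved, painted stone figure: yellow drum with brown bands and a flat white top; 65 mm tall. Loose, about 0.2 kg. Round: foot 34 mm across, straight-sided and 40 mm across from 26 to 50 mm above the foot: grip there. Origin at the centre of its underside, z up along its axis; yaw is of no importance. It starts standing on the yellow disc.
- pear: Carved, painted stone figure: green pear with a thin brown stalk and a small leaf; 78 mm tall with the stalk. Loose, about 0.2 kg. Round: foot 34 mm across, straight-sided and 40 mm across from 26 to 50 mm above the foot: grip there. Origin at the centre of its underside, z up along its axis; yaw is of no importance. It starts standing on the green disc.
- disc_owl: Flat round red disc, 54 mm across, 4 mm thick, fixed on the drying board; the owl starts on it. The disc stays and so marks where the owl stood in the row. Origin at the centre of its underside, 8 mm above the table; the figure's foot stands 12 mm above the table.
- disc_gourd: Flat round blue disc, 54 mm across, 4 mm thick, fixed on the drying board; the gourd starts on it. The disc stays and so marks where the gourd stood in the row. Origin at the centre of its underside, 8 mm above the table; the figure's foot stands 12 mm above the table.
- disc_drum: Flat round yellow disc, 54 mm across, 4 mm thick, fixed on the drying board; the drum starts on it. The disc stays and so marks where the drum stood in the row. Origin at the centre of its underside, 8 mm above the table; the figure's foot stands 12 mm above the table.
- disc_pear: Flat round green disc, 54 mm across, 4 mm thick, fixed on the drying board; the pear starts on it. The disc stays and so marks where the pear stood in the row. Origin at the centre of its underside, 8 mm above the table; the figure's foot stands 12 mm above the table.
- board: Drying board, fixed: brown wood, 84 x 272 mm, 8 mm thick, 12 mm high strips along its long edges. Figures start in a row along its y, at y = -96, -32, +32, +96 mm, x = 0 (3 mm off at most), in varying sequence. Origin under its centre on the table; y to the robot's left, x away from the robot, turned by up to 9 degrees. It may be the nearer or the farther rack.
- tray: Packing tray, fixed: four square 60 mm cells in a row, brown walls; 76 x 268 mm. Cell centres at x = 0, y = -96, -32, +32, +96 mm; floor 8 mm, wall tops 18 mm above the table. Origin under its centre on the table; axes as the board's, turned on its own by up to 9 degrees. Empty at first. Loose things of no concern, up to 36 mm tall, stand 185 mm from the middle of both racks.
Not all that is in view belongs to the job. Leave any pink or purple look-alike of the owl alone. What is shaped like the drum but purple is not meant.

How it is judged:
At the end, for the whole second after the job is handed in: Each figure stands in the cell mirroring its disc's place on the board (board y = s, tray y = -s): within 15 mm of the cell centre along both tray axes, origin under 13 mm above the tray's underside, tilt under 0.12 rad, at rest (0.02 m/s, 0.3 rad/s) (((y of disc_owl in the frame of board between -0.116 and -0.076 m and y of owl in the frame of tray between 0.081 and 0.111 m) or (y of disc_owl in the frame of board between -0.052 and -0.012 m and y of owl in the frame of tray between 0.017 and 0.047 m) or (y of disc_owl in the frame of board between 0.012 and 0.052 m and y of owl in the frame of tray between -0.047 and -0.017 m) or (y of disc_owl in the frame of board between 0.076 and 0.116 m and y of owl in the frame of tray between -0.111 and -0.081 m)) and x of owl in the frame of tray between -0.015 and 0.015 m and z of each of owl, gourd, drum, pear in the frame of tray below 0.013 m and angle between each of owl, gourd, drum, pear's own z axis and vertical below 0.12 rad and linear speed of each of owl, gourd, drum, pear below 0.02 m/s and angular speed of each of owl, gourd, drum, pear below 0.3 rad/s and ((y of disc_gourd in the frame of board between -0.116 and -0.076 m and y of gourd in the frame of tray between 0.081 and 0.111 m) or (y of disc_gourd in the frame of board between -0.052 and -0.012 m and y of gourd in the frame of tray between 0.017 and 0.047 m) or (y of disc_gourd in the frame of board between 0.012 and 0.052 m and y of gourd in the frame of tray between -0.047 and -0.017 m) or (y of disc_gourd in the frame of board between 0.076 and 0.116 m and y of gourd in the frame of tray between -0.111 and -0.081 m)) and x of gourd in the frame of tray between -0.015 and 0.015 m and ((y of disc_drum in the frame of board between -0.116 and -0.076 m and y of drum in the frame of tray between 0.081 and 0.111 m) or (y of disc_drum in the frame of board between -0.052 and -0.012 m and y of drum in the frame of tray between 0.017 and 0.047 m) or (y of disc_drum in the frame of board between 0.012 and 0.052 m and y of drum in the frame of tray between -0.047 and -0.017 m) or (y of disc_drum in the frame of board between 0.076 and 0.116 m and y of drum in the frame of tray between -0.111 and -0.081 m)) and x of drum in the frame of tray between -0.015 and 0.015 m and ((y of disc_pear in the frame of board between -0.116 and -0.076 m and y of pear in the frame of tray between 0.081 and 0.111 m) or (y of disc_pear in the frame of board between -0.052 and -0.012 m and y of pear in the frame of tray between 0.017 and 0.047 m) or (y of disc_pear in the frame of board between 0.012 and 0.052 m and y of pear in the frame of tray between -0.047 and -0.017 m) or (y of disc_pear in the frame of board between 0.076 and 0.116 m and y of pear in the frame of tray between -0.111 and -0.081 m)) and x of pear in the frame of tray between -0.015 and 0.015 m); the robot touches nothing.
It fails at once if a figure is knocked over (tilted more than 0.8 rad) (angle between any of owl, gourd, drum, pear's own z axis and vertical above 0.8 rad).
It also fails if it takes over 96 s, if anything falls off the work surface, if the arm or the gripper's body presses on something with over 40 N, if the wrist force passes 120 N, or if a joint passes its speed limit or range.

ROBOT

A 7-joint arm with a two-finger parallel gripper is mounted at the origin on the work surface. World frame = base frame: x ahead of the robot, y to its left, z up, the work surface at z = 0. Lengths are in m, angles in rad, forces in N, time in s.
With the tool pointing down it reaches from about 0.425 to 0.925 m from the base axis. Payload 6.8 kg.
Tool frame: the origin (TCP) lies between the finger pads; the fingertips stand 19 mm ahead of it and the grasp point (between the pads) is the TCP; z points along the fingers, y is the line along which they close (so a half turn about z gives the same grasp; the last joint's range is limited). The gripper opens to 88 mm and grips with 3 to 60 N. Pads are 20 mm wide; open, the fingers measure 115 mm over their backs; the gripper's body (75 mm by 178 mm) begins 61 mm behind the grasp point.
Start: joints at [-1.328, 0.477, 0.022, 1.555, -0.011, 1.109, -0.083], TCP at [0.232, 0.634, 0.242] pointing down, gripper open.
Joint ranges: [-2.96, 2.96], [-0.34, 2.1], [-1.41, 1.46], [0.24, 2.44], [-1.37, 4.51], [0.17, 1.92], [-2.96, 2.96]. Speed limits (rad/s): [2.39, 2.39, 3.14, 3.14, 3.14, 3.14, 3.14].

INTERFACE

Orientations are given as a 3x3 rotation matrix whose columns are the frame's x, y, z axes.
In Python, from cell import * gives the robot as it stands. The module is installed in compiled form; this text tells all that it offers.
- The arm moves only by the tool servo_tool, never from a script. Its argument "series" is a list of rows, each a list of 7 numbers: the turn, a rotation vector about the tool's x, y, z in degrees, then the shift along the tool's x, y, z in m, then the closure, from 0 (fully open) to 1 (shut). A call has 1 to 10 rows; each row is the pose to reach, as a shift and turn from the pose commanded when the call began, along the tool's axes at that moment; what a row does not reach only later rows make up. A row lasts 1/10 s, in which the tool goes at most 50 mm and 8.59 degrees, less where a joint would pass 70% of its speed; a pose out of reach is approached as far as the arm can. A call with a gripper value outside its range is refused whole. The fingers move at their own pace and stop on an object; "newtons" is the grip in N (left out, the last holds). Time passes only in rows, so rows that repeat a pose let the fingers close. It gives the time, the measured TCP pose, the force, the opening and the grip force at its end, in the units of the state.
- observe(): the state, without advancing time (a new reading comes with each control period).
- camera(name): name is "scene" or "top" or "wrist"; returns (picture, depth): 420x560x3 uint8, red, green, blue; 420x560 float32, m along the optical axis (not along the pixel's ray), 0 where there is no reading.
- camera_info(name): a dict with "fx", "fy", "cx", "cy" (pixels), "view" (4x4, takes a point from world to camera coordinates). Camera axes: x right, y up, looking along -z (the intrinsics and any distortion apply to the point x, -y, -z); pixel columns grow to the right and rows downward; lengths in m; the calibration is good to about 2 mm. A picture is of the moment at which its call begins: read the wrist's pose just before it. camera_info takes no time and is no camera call; for the wrist camera it gives the pose at the moment of the call.
- sign_off(): hands the job in; it is judged then, once.
The state is a dict: "time_s": time; "joint_positions": joint angles; "dq": joint speeds; "joint_efforts": joint torques, N m; "tool_pos": TCP position; "tcp_rot": TCP orientation; "ft_force": force on the tool from outside, world axes, zero at the start; "moment": the same for the moment, N m; "grip_width": finger opening in m; "grip_force": force on a finger pad.
Only numpy, scipy, OpenCV 4.12 (cv2) and the standard library are available. Lean on these libraries where they do the work, as an engineer would, in place of code of your own. Each camera call takes 0.05 s, during which the arm holds its last target. There are 200 camera calls.

## Working session

There is one attempt and no reset: what is moved stays moved. The work goes in short steps, Python scripts to look and compute and a tool call to move; the robot and the scene stay as the last step left them, time stands still between calls to the robot, and variables do not carry over. Pictures are saved under pics/ and viewed, at most 14 in all, crops included, and the job is handed in when it is done.

Besides the shell and the picture viewer there is one more tool, called after "Request:" as name(argument=value, ...) on one line, values as JSON. servo_tool: Moves the arm, as the interface text tells. Its arguments: {"type":"object","properties":{"series":{"type":"array","items":{"type":"array","items":{"type":"number"}}},"newtons":{"type":"number"}},"required":["series"]}

```bash
mkdir -p pics; python3 - <<'E'
from cell import *
import cv2,numpy as np
s=observe();print(s['time_s'],s['tool_pos'],np.round(s['tcp_rot'],4).tolist(),s['grip_width'])
for n in('top','scene'):
    p,d=camera(n);np.savez(f'pics/{n}0.npz',p=p,d=d);cv2.imwrite(f'pics/{n}0.png',p[:,:,::-1])
    i=camera_info(n);print(n,{k:(np.round(v,4).tolist()) for k,v in i.items()})
E
```

```text
0.0 [0.23181717 0.63333918 0.24071041] [[-0.9391, 0.3437, -0.0005], [0.3437, 0.9391, -0.0017], [-0.0001, -0.0018, -1.0]] 0.0877073040684822
top {'fx': 479.2932, 'fy': 479.2932, 'cx': 280.8289, 'cy': 214.486, 'view': [[-0.0203, -0.9997, -0.0149, 0.0022], [0.9876, -0.0224, 0.1557, -0.5149], [-0.1559, -0.0115, 0.9877, -0.6796], [0.0, 0.0, 0.0, 1.0]]}
scene {'fx': 459.0944, 'fy': 459.0944, 'cx': 273.4906, 'cy': 201.0727, 'view': [[-0.2586, 0.966, -0.0006, 0.1365], [-0.664, -0.1773, 0.7264, 0.2851], [0.7016, 0.1882, 0.6872, -1.1172], [0.0, 0.0, 0.0, 1.0]]}
```

View pics/top0.png

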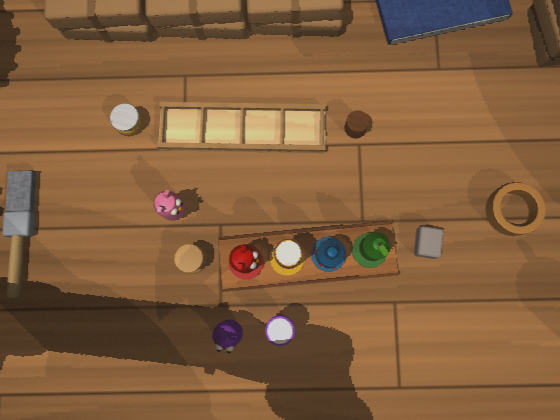

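View pics/scene0.png

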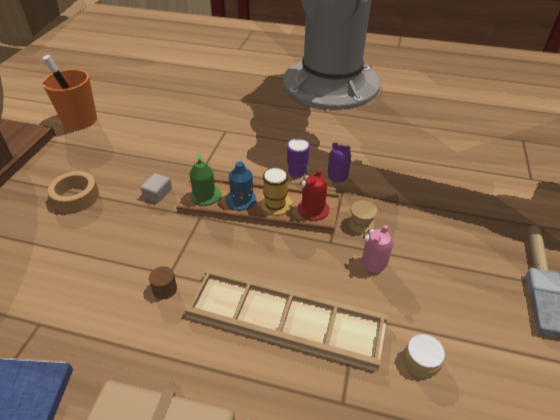

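In the top picture (up = away from the robot, left = robot's left), the board is the nearer rack. It holds a red owl (245,261), yellow drum (288,255), blue gourd (329,254) and green pear (371,249). The tray, centred at (242,127), is empty.

Candidates:
- **Owl:** red (245,261), pink (168,204) and purple (228,335). Only the red one fits the description, and it stands on the red disc.
- **Drum:** yellow (288,255) and purple (280,330). Only the yellow one fits.

Next I measure, and make one enlarged crop to confirm.

```bash
cat > h.py <<'E'
import numpy as np,cv2
from cell import *
def cast(n,px,z,info=None):
    i=info or camera_info(n);V=np.array(i['view']);R,t=V[:3,:3],V[:3,3]
    px=np.atleast_2d(np.asarray(px,float))
    d=np.c_[(px[:,0]-i['cx'])/i['fx'],-(px[:,1]-i['cy'])/i['fy'],-np.ones(len(px))]@R
    c=-R.T@t
    return c+d*((z-c[2])/d[:,2])[:,None]
def blobs(m,amin=60):
    n,_,st,c=cv2.connectedComponentsWithStats(m.astype(np.uint8))
    return [(c[k],st[k]) for k in range(1,n) if st[k,4]>=amin]
E
python3 - <<'E'
from h import *
f=np.load('pics/top0.npz');p,d=f['p'],f['d'];hsv=cv2.cvtColor(p,cv2.COLOR_RGB2HSV)
cv2.imwrite('pics/crop0.png',cv2.resize(p[180:360,140:420,::-1],None,fx=2.8,fy=2.8,interpolation=cv2.INTER_CUBIC))
H,S,V=[hsv[:,:,k].astype(int) for k in range(3)]
print('tray cells')
m=np.zeros(H.shape,bool);m[95:155,155:330]=1
cl=(V>200)&(H>12)&(H<32)&m
for c,s in sorted(blobs(cl),key=lambda b:b[0][0]):
    print(np.round(c,1),s,np.round(cast('top',c,.008)[0],4), np.round(cast('top',[s[:2],s[:2]+s[2:4]],.008)[:,:2],3).tolist())
# depth-based heights
i=camera_info('top');Vw=np.array(i['view']);v,u=np.mgrid[:420,:560]
P=np.stack([(u-i['cx'])/i['fx']*d,-(v-i['cy'])/i['fy']*d,-d],-1)
W=(P-Vw[:3,3])@Vw[:3,:3]; np.save('pics/W.npy',W)
mb=np.zeros(H.shape,bool);mb[215:295,215:402]=1
# figures: points at straight body height and up
hi=mb&(W[:,:,2]>.035)
for c,s in sorted(blobs(hi),key=lambda b:b[0][0]):
    x,y,w,h,a=s; sub=np.zeros_like(hi);sub[y:y+h,x:x+w]=1;q=W[hi&sub]
    print('fig',np.round(c,1),s,'z',q[:,2].max().round(3),'mid',np.round((q.min(0)+q.max(0))/2,4)[:2],'ext',np.round(np.ptp(q,axis=0),3)[:2])
for nm,hh in(('red',(H<6)|(H>172)),('yel',(H>20)&(H<32)),('blue',(H>95)&(H<120)),('grn',(H>45)&(H<80))):
    for c,s in blobs(hh&(S>150)&mb,100): print(nm,np.round(c,1),s)
# tray and board outlines via height
for nm,(y0,y1,x0,x1),lo,hi2 in(('tray',(90,165,145,340),.004,.03),('board',(210,300,205,410),.004,.02)):
    k=np.zeros(H.shape,bool);k[y0:y1,x0:x1]=1;k&=(W[:,:,2]>lo)
    n,l,st,c=cv2.connectedComponentsWithStats(k.astype(np.uint8));b=1+st[1:,4].argmax()
    q=W[l==b][:,:2].astype(np.float32)
    r=cv2.minAreaRect(q*1000);print(nm,r)
E
```

```text
tray cells
[182.9 126. ] [ 167  109   33   34 1044] [0.6688 0.1474 0.008 ] [[0.698, 0.174], [0.64, 0.119]]
[222.6 126.5] [ 206  110   34   34 1059] [0.6663 0.0829 0.008 ] [[0.695, 0.11], [0.636, 0.055]]
[262.  127.2] [ 246  111   34   33 1079] [0.6635 0.019  0.008 ] [[0.692, 0.045], [0.635, -0.009]]
[301.8 127.3] [ 285  111   35   34 1089] [ 0.6617 -0.0453  0.008 ] [[0.69, -0.019], [0.631, -0.074]]
fig [243.3 258.6] [229 245  30  28 657] z 0.751 mid [0.4351 0.0246] ext [0.065 0.084]
fig [287.7 253.2] [274 239  29  30 691] z 0.081 mid [ 0.4542 -0.0182] ext [0.04 0.04]
fig [329.2 253.5] [314 239  30  30 649] z 0.751 mid [ 0.4382 -0.0571] ext [0.071 0.08 ]
fig [374.7 246. ] [360 232  30  29 674] z 0.751 mid [ 0.4426 -0.0903] ext [0.08  0.146]
red [244.2 261.8] [229 244  34  35 823]
yel [284.6 267.6] [271 256  33  19 170]
blue [328.9 258.9] [318 245  26  22 216]
grn [375.1 246.5] [362 232  28  28 488]
tray ((554.4002685546875, 57.152099609375), (268.50762939453125, 297.7384033203125), 87.7696762084961)
board ((450.65191650390625, -48.08305358886719), (91.52855682373047, 272.3736877441406), 4.141096115112305)
```

View pics/crop0.png

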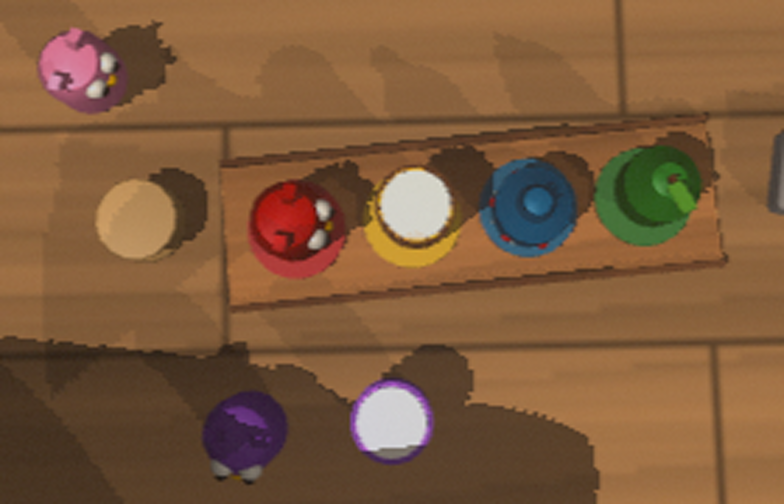

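The crop shows, left to right, the red owl, yellow drum, blue gourd and green pear, each on its matching disc. The pink and purple ones stand off the board, so I leave them alone. I'll redo the figure measurements with invalid depth masked out.

```bash
python3 - <<'E'
from h import *
f=np.load('pics/top0.npz');d=f['d'];W=np.load('pics/W.npy');Z=W[:,:,2];ok=(d>0)&(Z<.1)
mb=np.zeros(Z.shape,bool);mb[215:295,215:402]=1
F=[]
for c,s in sorted(blobs(mb&ok&(Z>.036),200),key=lambda b:b[0][0]):
    x,y,w,h,a=s;sub=np.zeros_like(mb);sub[y:y+h,x:x+w]=1
    q=W[mb&ok&sub&(Z>.03)&(Z<.095)][:,:2]
    F.append((q.min(0)+q.max(0))/2);print(np.round(c,1),'mid',np.round(F[-1],4),'ext',np.round(np.ptp(q,axis=0),3),W[mb&ok&sub][:,2].max().round(3))
k=mb&ok&(Z>.003)&(Z<.025)
r=cv2.minAreaRect((W[k][:,:2]*1000).astype(np.float32));print('board',r)
F=np.array(F);print(np.diff(F,axis=0),'yaw',np.degrees(np.arctan2(-(F[0]-F[3])[0],(F[0]-F[3])[1])),F.mean(0))
k=np.zeros(Z.shape,bool);k[98:156,152:333]=1;k&=ok&(Z>.012)&(Z<.025)
print('tray',cv2.minAreaRect((W[k][:,:2]*1000).astype(np.float32)))
# corners of board outer rect -> strip top z .012 check
import itertools
print('drum top ray',cast('top',[288,253.5],.077))
E
```

```text
[243.3 258.6] mid [0.4486 0.0454] ext [0.038 0.042] 0.088
[287.7 253.2] mid [ 0.4542 -0.0182] ext [0.04 0.04] 0.081
[329.3 253.5] mid [ 0.4536 -0.077 ] ext [0.041 0.04 ] 0.091
[374.8 245.9] mid [ 0.4631 -0.1441] ext [0.039 0.039] 0.093
board ((456.78619384765625, -47.83726501464844), (289.4810485839844, 122.74628448486328), 89.0315933227539)
[[ 0.00557771 -0.06363929]
 [-0.00055471 -0.0588261 ]
 [ 0.0095381  -0.06710841]] yaw 4.392245108537648 [ 0.45487922 -0.04848411]
tray ((664.32373046875, 53.153785705566406), (267.779052734375, 77.92149353027344), 87.63927459716797)
drum top ray [[ 0.4532434  -0.01821253  0.077     ]]
```

Measured positions:

| Figure | Board place | Position (x, y) | Target cell (x, y) |
|---|---|---|---|
| owl | +96 | 0.449, 0.045 | 0.661, -0.044 |
| drum | +32 | 0.454, -0.018 | 0.663, 0.020 |
| gourd | -32 | 0.454, -0.077 | 0.666, 0.084 |
| pear | -96 | 0.463, -0.144 | 0.668, 0.148 |

The spacing, heights and 40 mm diameters all agree with the description. I'll grip across the row, along world x.

Request:
servo_tool(series=[[0,0,7,-0.031,-0.027,0,0],[0,0,14,-0.062,-0.054,0,0],[0,0,21,-0.094,-0.081,0,0],[0,0,28,-0.125,-0.108,0,0],[0,0,35,-0.156,-0.135,0,0],[0,0,42,-0.187,-0.161,0,0],[0,0,49,-0.218,-0.188,0,0],[0,0,56,-0.25,-0.215,0,0],[0,0,63,-0.281,-0.242,0,0],[0,0,69.9,-0.312,-0.269,0,0]], newtons=20)

```text
time_s: 1.1
tool_pos: [0.4329, 0.2724, 0.2415]
tcp_rot: [[0.005, 1.0, -0.0], [1.0, -0.005, -0.0], [-0.0, -0.0, -1.0]]
ft_force: [1.1, 1.1, 0.6]
grip_width: 0.0879
grip_force: 0.0
```

Request:
servo_tool(series=[[0,0,0,-0.045,0.004,0.01,0],[0,0,0,-0.09,0.008,0.02,0],[0,0,0,-0.135,0.012,0.04,0],[0,0,0,-0.18,0.015,0.06,0],[0,0,0,-0.215,0.016,0.08,0],[0,0,0,-0.227,0.016,0.1,0],[0,0,0,-0.227,0.016,0.1,0],[0,0,0,-0.227,0.016,0.1,0]])

```text
time_s: 1.9
tool_pos: [0.4485, 0.0475, 0.1418]
tcp_rot: [[0.0, 1.0, -0.001], [1.0, -0.0, -0.0], [-0.0, -0.001, -1.0]]
ft_force: [0.6, -0.3, 0.6]
grip_width: 0.0877
grip_force: 0.0
```

Request:
servo_tool(series=[[0,0,0,-0.002,0,0.04,0],[0,0,0,-0.002,0,0.075,0],[0,0,0,-0.002,0,0.092,0],[0,0,0,-0.002,0,0.092,0.3],[0,0,0,-0.002,0,0.092,0.4],[0,0,0,-0.002,0,0.092,0.45],[0,0,0,-0.002,0,0.092,0.5],[0,0,0,-0.002,0,0.092,0.55],[0,0,0,-0.002,0,0.092,0.7],[0,0,0,-0.002,0,0.092,0.7]], newtons=20)

```text
time_s: 2.9
tool_pos: [0.449, 0.0452, 0.0501]
tcp_rot: [[0.0, 1.0, 0.001], [1.0, -0.0, 0.0], [0.0, 0.001, -1.0]]
ft_force: [0.4, -0.1, 4.0]
grip_width: 0.0397
grip_force: 20.0
```

Request:
servo_tool(series=[[0,0,0,0,0,-0.015,0.7],[0,0,0,0,0,-0.04,0.7],[0,0,0,0,0,-0.075,0.7],[0,0,0,0,0,-0.105,0.7],[0,0,0,-0.005,0.012,-0.11,0.7],[0,0,0,-0.02,0.048,-0.11,0.7],[0,0,0,-0.038,0.09,-0.11,0.7],[0,0,0,-0.055,0.132,-0.11,0.7],[0,0,0,-0.072,0.172,-0.11,0.7],[0,0,0,-0.084,0.2,-0.11,0.7]])

```text
time_s: 3.9
tool_pos: [0.6506, -0.0408, 0.1577]
tcp_rot: [[0.001, 1.0, -0.001], [1.0, -0.001, -0.001], [-0.001, -0.001, -1.0]]
ft_force: [-0.6, 0.0, -1.3]
grip_width: 0.0394
grip_force: 20.0
```

Request:
servo_tool(series=[[0,0,0,-0.005,0.012,0,0.7],[0,0,0,-0.005,0.012,0,0.7],[0,0,0,-0.005,0.012,0.02,0.7],[0,0,0,-0.005,0.012,0.05,0.7],[0,0,0,-0.005,0.012,0.08,0.7],[0,0,0,-0.005,0.012,0.095,0.7],[0,0,0,-0.005,0.012,0.1,0.7],[0,0,0,-0.005,0.012,0.1,0.7]])

```text
time_s: 4.7
tool_pos: [0.6601, -0.0439, 0.0593]
tcp_rot: [[-0.0, 1.0, -0.001], [1.0, 0.0, 0.0], [0.0, -0.001, -1.0]]
ft_force: [-0.8, -0.2, -1.4]
grip_width: 0.0394
grip_force: 20.0
```

Request:
servo_tool(series=[[0,0,0,0,0,0.005,0.7],[0,0,0,0,0,0.009,0.7],[0,0,0,0,0,0.011,0.7],[0,0,0,0,0,0.012,0.7],[0,0,0,0,0,0.012,0.7]])

```text
time_s: 5.2
tool_pos: [0.6606, -0.0439, 0.0477]
tcp_rot: [[-0.0, 1.0, 0.0], [1.0, 0.0, 0.0], [0.0, 0.0, -1.0]]
ft_force: [0.2, -0.4, -2.0]
grip_width: 0.0394
grip_force: 20.0
```

Request:
servo_tool(series=[[0,0,0,0,0,0.001,0.7],[0,0,0,0,0,0.002,0.7],[0,0,0,0,0,0.002,0.7],[0,0,0,0,0,0.002,0.7]])

```text
time_s: 5.6
tool_pos: [0.6607, -0.0439, 0.0462]
tcp_rot: [[0.0, 1.0, 0.0], [1.0, -0.0, 0.0], [0.0, 0.0, -1.0]]
ft_force: [-2.1, 0.7, 4.7]
grip_width: 0.0396
grip_force: 20.0
```

Request:
servo_tool(series=[[0,0,0,0,0,0,0.52],[0,0,0,0,0,0,0.46],[0,0,0,0,0,0,0.35],[0,0,0,0,0,0,0.15],[0,0,0,0,0,0,0],[0,0,0,0,0,0,0],[0,0,0,0,0,-0.02,0],[0,0,0,0,0,-0.055,0],[0,0,0,0,0,-0.09,0],[0,0,0,0,0,-0.1,0]])

```text
time_s: 6.6
tool_pos: [0.6626, -0.0445, 0.1496]
tcp_rot: [[0.0, 1.0, 0.006], [1.0, -0.0, -0.0], [-0.0, 0.006, -1.0]]
ft_force: [0.5, 0.1, 0.1]
grip_width: 0.0877
grip_force: 0.0
```

```bash
python3 - <<'E'
from h import *
s=observe();print(s['time_s'],s['tool_pos'])
p,d=camera('scene');cv2.imwrite('pics/s1.png',p[:,:,::-1])
E
```

```text
6.6 [ 0.66259903 -0.04452253  0.14958239]
```

View pics/s1.png

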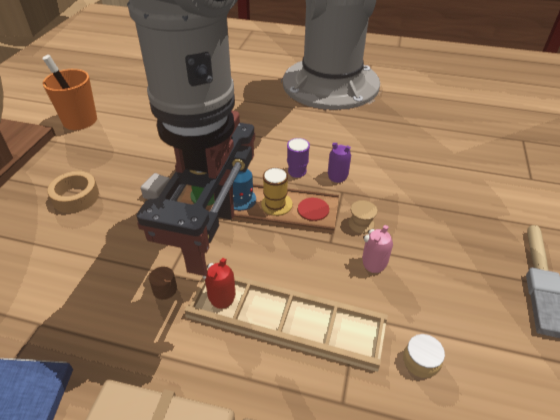

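The owl (220,285) stands upright in the robot's rightmost cell, and the other figures are undisturbed. Drum next.

Request:
servo_tool(series=[[0,0,0,0.005,-0.04,0,0],[0,0,0,0.01,-0.085,0,0],[0,0,0,0.016,-0.13,0,0],[0,0,0,0.021,-0.17,0,0],[0,0,0,0.025,-0.198,0,0],[0,0,0,0.026,-0.207,0,0],[0,0,0,0.026,-0.207,0,0],[0,0,0,0.026,-0.207,0,0]])

```text
time_s: 7.45
tool_pos: [0.4549, -0.0179, 0.1457]
tcp_rot: [[-0.0, 1.0, 0.001], [1.0, 0.0, -0.0], [-0.0, 0.001, -1.0]]
ft_force: [1.2, -0.2, 0.2]
grip_width: 0.0878
grip_force: 0.0
```

Request:
servo_tool(series=[[0,0,0,0,0,0.04,0],[0,0,0,0,0,0.075,0],[0,0,0,0,0,0.096,0],[0,0,0,0,0,0.096,0.3],[0,0,0,0,0,0.096,0.4],[0,0,0,0,0,0.096,0.45],[0,0,0,0,0,0.096,0.5],[0,0,0,0,0,0.096,0.55],[0,0,0,0,0,0.096,0.7],[0,0,0,0,0,0.096,0.7]])

```text
time_s: 8.45
tool_pos: [0.4543, -0.0178, 0.0502]
tcp_rot: [[-0.0, 1.0, 0.002], [1.0, 0.0, 0.0], [0.0, 0.002, -1.0]]
ft_force: [0.9, 0.6, 3.6]
grip_width: 0.0398
grip_force: 20.0
```

Request:
servo_tool(series=[[0,0,0,0,0,-0.015,0.7],[0,0,0,0,0,-0.04,0.7],[0,0,0,0,0,-0.075,0.7],[0,0,0,0,0,-0.105,0.7],[0,0,0,0.002,0.012,-0.11,0.7],[0,0,0,0.009,0.048,-0.11,0.7],[0,0,0,0.016,0.09,-0.11,0.7],[0,0,0,0.024,0.132,-0.11,0.7],[0,0,0,0.031,0.172,-0.11,0.7],[0,0,0,0.036,0.2,-0.11,0.7]])

```text
time_s: 9.45
tool_pos: [0.6558, 0.0195, 0.1574]
tcp_rot: [[-0.002, 1.0, -0.001], [1.0, 0.002, 0.0], [0.0, -0.001, -1.0]]
ft_force: [-0.4, 0.0, -1.1]
grip_width: 0.0396
grip_force: 20.0
```

Request:
servo_tool(series=[[0,0,0,0.002,0.009,0,0.7],[0,0,0,0.002,0.009,0,0.7],[0,0,0,0.002,0.009,0.02,0.7],[0,0,0,0.002,0.009,0.05,0.7],[0,0,0,0.002,0.009,0.08,0.7],[0,0,0,0.002,0.009,0.1,0.7],[0,0,0,0.002,0.009,0.109,0.7],[0,0,0,0.002,0.009,0.111,0.7],[0,0,0,0.002,0.009,0.112,0.7],[0,0,0,0.002,0.009,0.112,0.7]])

```text
time_s: 10.45
tool_pos: [0.6631, 0.02, 0.0488]
tcp_rot: [[0.0, 1.0, 0.002], [1.0, -0.0, 0.0], [0.0, 0.002, -1.0]]
ft_force: [0.1, 0.5, -1.6]
grip_width: 0.0393
grip_force: 20.0
```

Request:
servo_tool(series=[[0,0,0,0,0,0.001,0.7],[0,0,0,0,0,0.002,0.7],[0,0,0,0,0,0.0025,0.7],[0,0,0,0,0,0.0025,0.7]])

```text
time_s: 10.85
tool_pos: [0.663, 0.0201, 0.0463]
tcp_rot: [[-0.0, 1.0, 0.001], [1.0, 0.0, 0.001], [0.001, 0.001, -1.0]]
ft_force: [-2.0, 0.4, 3.9]
grip_width: 0.0394
grip_force: 20.0
```

Request:
servo_tool(series=[[0,0,0,0,0,0,0.52],[0,0,0,0,0,0,0.46],[0,0,0,0,0,0,0.35],[0,0,0,0,0,0,0.15],[0,0,0,0,0,0,0],[0,0,0,0,0,0,0],[0,0,0,0,0,-0.02,0],[0,0,0,0,0,-0.055,0],[0,0,0,0,0,-0.09,0],[0,0,0,0,0,-0.1,0]])

```text
time_s: 11.85
tool_pos: [0.6646, 0.0196, 0.1491]
tcp_rot: [[0.001, 1.0, 0.006], [1.0, -0.001, 0.001], [0.001, 0.006, -1.0]]
ft_force: [1.3, -0.2, 0.4]
grip_width: 0.0881
grip_force: 0.0
```

Request:
servo_tool(series=[[0,0,0,-0.018,-0.04,0,0],[0,0,0,-0.037,-0.08,0,0],[0,0,0,-0.056,-0.12,0,0],[0,0,0,-0.074,-0.16,0,0],[0,0,0,-0.09,-0.194,0,0],[0,0,0,-0.097,-0.209,0,0],[0,0,0,-0.097,-0.209,0,0],[0,0,0,-0.097,-0.209,0,0]])

```text
time_s: 12.65
tool_pos: [0.4552, -0.0762, 0.1454]
tcp_rot: [[-0.001, 1.0, 0.002], [1.0, 0.001, 0.0], [0.0, 0.002, -1.0]]
ft_force: [0.1, 0.2, 0.0]
grip_width: 0.088
grip_force: 0.0
```

Request:
servo_tool(series=[[0,0,0,-0.002,0,0.04,0],[0,0,0,-0.002,0,0.075,0],[0,0,0,-0.002,0,0.096,0],[0,0,0,-0.002,0,0.096,0.3],[0,0,0,-0.002,0,0.096,0.4],[0,0,0,-0.002,0,0.096,0.45],[0,0,0,-0.002,0,0.096,0.5],[0,0,0,-0.002,0,0.096,0.55],[0,0,0,-0.002,0,0.096,0.7],[0,0,0,-0.002,0,0.096,0.7]])

```text
time_s: 13.65
tool_pos: [0.4541, -0.0789, 0.0497]
tcp_rot: [[-0.0, 1.0, 0.001], [1.0, 0.0, 0.0], [0.0, 0.001, -1.0]]
ft_force: [0.1, 0.4, 3.9]
grip_width: 0.0395
grip_force: 20.0
```

Request:
servo_tool(series=[[0,0,0,0,0,-0.015,0.7],[0,0,0,0,0,-0.04,0.7],[0,0,0,0,0,-0.075,0.7],[0,0,0,0,0,-0.105,0.7],[0,0,0,0.01,0.013,-0.11,0.7],[0,0,0,0.03,0.039,-0.11,0.7],[0,0,0,0.056,0.073,-0.11,0.7],[0,0,0,0.083,0.108,-0.11,0.7],[0,0,0,0.11,0.143,-0.11,0.7],[0,0,0,0.137,0.178,-0.11,0.7]])

```text
time_s: 14.65
tool_pos: [0.6324, 0.0605, 0.1573]
tcp_rot: [[-0.001, 1.0, -0.002], [1.0, 0.001, 0.001], [0.001, -0.002, -1.0]]
ft_force: [0.8, 0.2, -1.7]
grip_width: 0.0399
grip_force: 20.0
```

Request:
servo_tool(series=[[0,0,0,0.018,0.024,0,0.7],[0,0,0,0.026,0.034,0,0.7],[0,0,0,0.026,0.034,0.005,0.7],[0,0,0,0.026,0.034,0.035,0.7],[0,0,0,0.026,0.034,0.07,0.7],[0,0,0,0.026,0.034,0.098,0.7],[0,0,0,0.026,0.034,0.109,0.7],[0,0,0,0.026,0.034,0.111,0.7],[0,0,0,0.026,0.034,0.111,0.7],[0,0,0,0.026,0.034,0.111,0.7]])

```text
time_s: 15.65
tool_pos: [0.6664, 0.0838, 0.0497]
tcp_rot: [[0.0, 1.0, 0.002], [1.0, -0.0, 0.0], [0.0, 0.002, -1.0]]
ft_force: [0.2, 0.4, -1.3]
grip_width: 0.0391
grip_force: 20.0
```

Request:
servo_tool(series=[[0,0,0,0,0,0.001,0.7],[0,0,0,0,0,0.002,0.7],[0,0,0,0,0,0.003,0.7],[0,0,0,0,0,0.0035,0.7],[0,0,0,0,0,0.0035,0.7]])

```text
time_s: 16.15
tool_pos: [0.6658, 0.0842, 0.0457]
tcp_rot: [[-0.0, 1.0, 0.001], [1.0, 0.0, 0.001], [0.001, 0.001, -1.0]]
ft_force: [-1.8, -0.1, 5.4]
grip_width: 0.0395
grip_force: 20.0
```

Request:
servo_tool(series=[[0,0,0,0,0,0,0.52],[0,0,0,0,0,0,0.46],[0,0,0,0,0,0,0.35],[0,0,0,0,0,0,0.15],[0,0,0,0,0,0,0],[0,0,0,0,0,0,0],[0,0,0,0,0,-0.02,0],[0,0,0,0,0,-0.055,0],[0,0,0,0,0,-0.09,0],[0,0,0,0,0,-0.1,0]])

```text
time_s: 17.15
tool_pos: [0.6677, 0.0838, 0.1486]
tcp_rot: [[0.0, 1.0, 0.006], [1.0, -0.0, 0.001], [0.001, 0.006, -1.0]]
ft_force: [0.6, 0.6, -0.7]
grip_width: 0.088
grip_force: 0.0
```

Request:
servo_tool(series=[[0,0,0,-0.02,-0.018,0,0],[0,0,0,-0.053,-0.047,0,0],[0,0,0,-0.086,-0.077,0,0],[0,0,0,-0.12,-0.107,0,0],[0,0,0,-0.154,-0.137,0,0],[0,0,0,-0.188,-0.167,0,0],[0,0,0,-0.215,-0.192,0,0],[0,0,0,-0.228,-0.203,0,0],[0,0,0,-0.228,-0.203,0,0],[0,0,0,-0.228,-0.203,0,0]])

```text
time_s: 18.15
tool_pos: [0.4637, -0.1429, 0.1446]
tcp_rot: [[-0.001, 1.0, 0.001], [1.0, 0.001, 0.0], [0.0, 0.001, -1.0]]
ft_force: [1.7, 0.3, 0.4]
grip_width: 0.0876
grip_force: 0.0
```

Request:
servo_tool(series=[[0,0,0,0,0,0.04,0],[0,0,0,0,0,0.075,0],[0,0,0,0,0,0.095,0],[0,0,0,0,0,0.095,0.3],[0,0,0,0,0,0.095,0.4],[0,0,0,0,0,0.095,0.45],[0,0,0,0,0,0.095,0.5],[0,0,0,0,0,0.095,0.55],[0,0,0,0,0,0.095,0.7],[0,0,0,0,0,0.095,0.7]])

```text
time_s: 19.15
tool_pos: [0.4634, -0.144, 0.0502]
tcp_rot: [[-0.0, 1.0, 0.002], [1.0, 0.0, -0.0], [-0.0, 0.002, -1.0]]
ft_force: [2.3, 1.2, 3.6]
grip_width: 0.0394
grip_force: 20.0
```

Request:
servo_tool(series=[[0,0,0,0,0,-0.015,0.7],[0,0,0,0,0,-0.04,0.7],[0,0,0,0,0,-0.075,0.7],[0,0,0,0,0,-0.105,0.7],[0,0,0,0.015,0.01,-0.11,0.7],[0,0,0,0.045,0.032,-0.11,0.7],[0,0,0,0.08,0.056,-0.11,0.7],[0,0,0,0.115,0.081,-0.11,0.7],[0,0,0,0.15,0.105,-0.11,0.7],[0,0,0,0.185,0.13,-0.11,0.7]])

```text
time_s: 20.15
tool_pos: [0.5925, 0.0425, 0.1592]
tcp_rot: [[0.0, 1.0, -0.001], [1.0, -0.0, -0.0], [-0.0, -0.001, -1.0]]
ft_force: [0.6, 0.1, -2.2]
grip_width: 0.0394
grip_force: 20.0
```

Request:
servo_tool(series=[[0,0,0,0.035,0.025,0,0.7],[0,0,0,0.068,0.048,0,0.7],[0,0,0,0.095,0.067,0,0.7],[0,0,0,0.107,0.075,0,0.7],[0,0,0,0.107,0.075,0,0.7],[0,0,0,0.107,0.075,0.02,0.7],[0,0,0,0.107,0.075,0.055,0.7],[0,0,0,0.107,0.075,0.085,0.7],[0,0,0,0.107,0.075,0.1,0.7],[0,0,0,0.107,0.075,0.1,0.7]])

```text
time_s: 21.15
tool_pos: [0.6653, 0.1459, 0.0576]
tcp_rot: [[0.002, 1.0, -0.005], [1.0, -0.002, -0.002], [-0.002, -0.005, -1.0]]
ft_force: [-0.5, 0.0, -2.2]
grip_width: 0.0397
grip_force: 20.0
```

Request:
servo_tool(series=[[0,0,0,0,0,0.005,0.7],[0,0,0,0,0,0.009,0.7],[0,0,0,0,0,0.011,0.7],[0,0,0,0,0,0.012,0.7],[0,0,0,0,0,0.012,0.7]])

```text
time_s: 21.65
tool_pos: [0.6677, 0.1482, 0.048]
tcp_rot: [[-0.0, 1.0, 0.0], [1.0, 0.0, 0.0], [0.0, 0.0, -1.0]]
ft_force: [0.1, -0.1, -3.3]
grip_width: 0.0395
grip_force: 20.0
```

Request:
servo_tool(series=[[0,0,0,0,0,0.001,0.7],[0,0,0,0,0,0.002,0.7],[0,0,0,0,0,0.002,0.7],[0,0,0,0,0,0.002,0.7]])

```text
time_s: 22.05
tool_pos: [0.6678, 0.1481, 0.0463]
tcp_rot: [[0.0, 1.0, 0.0], [1.0, -0.0, 0.0], [0.0, 0.0, -1.0]]
ft_force: [-2.9, 0.1, 5.8]
grip_width: 0.0393
grip_force: 20.0
```

Release, raise, and swing aside to the left so the top camera can see.

Request:
servo_tool(series=[[0,0,0,0,0,0,0.52],[0,0,0,0,0,0,0.46],[0,0,0,0,0,0,0.35],[0,0,0,0,0,0,0.15],[0,0,0,0,0,0,0],[0,0,0,0,0,0,0],[0,0,0,0,0,-0.02,0],[0,0,0,0,0,-0.055,0],[0,0,0,0,0,-0.1,0],[0,0,0,0,0,-0.15,0]])

```text
time_s: 23.05
tool_pos: [0.6667, 0.1479, 0.1962]
tcp_rot: [[0.0, 1.0, -0.002], [1.0, -0.0, -0.001], [-0.001, -0.002, -1.0]]
ft_force: [1.6, 0.6, -0.2]
grip_width: 0.0877
grip_force: 0.0
```

Request:
servo_tool(series=[[0,0,0,0.04,-0.02,0,0],[0,0,0,0.08,-0.05,0,0],[0,0,0,0.12,-0.08,0,0],[0,0,0,0.16,-0.11,0,0],[0,0,0,0.2,-0.14,0,0],[0,0,0,0.24,-0.17,0,0],[0,0,0,0.28,-0.2,0,0],[0,0,0,0.31,-0.22,0,0],[0,0,0,0.31,-0.22,0,0],[0,0,0,0.31,-0.22,0,0]])

```text
time_s: 24.05
tool_pos: [0.4468, 0.4587, 0.1955]
tcp_rot: [[-0.002, 1.0, 0.0], [1.0, 0.002, -0.0], [-0.0, 0.0, -1.0]]
ft_force: [1.1, -0.2, 0.5]
grip_width: 0.0878
grip_force: 0.0
```

```bash
python3 - <<'E'
from h import *
p,d=camera('top');p2,_=camera('scene')
cv2.imwrite('pics/end.png',cv2.resize(np.hstack([p,p2])[:,:,::-1],(800,300),interpolation=cv2.INTER_AREA))
i=camera_info('top');Vw=np.array(i['view']);v,u=np.mgrid[:420,:560]
W=(np.stack([(u-i['cx'])/i['fx']*d,-(v-i['cy'])/i['fy']*d,-d],-1)-Vw[:3,3])@Vw[:3,:3]
Z=W[:,:,2];k=np.zeros(Z.shape,bool);k[75:160,150:335]=1;k&=(d>0)&(Z<.1)&(Z>.03)
a=np.radians(-2.2);R=np.array([[np.cos(a),-np.sin(a)],[np.sin(a),np.cos(a)]])
for c,s in blobs(k,150):
    x,y,w,h,_=s;q=W[y:y+h,x:x+w][k[y:y+h,x:x+w]];m=(q.min(0)+q.max(0))/2
    print(np.round(c),'world',np.round(m[:2],4),'tray',np.round((m[:2]-[.6645,.052])@R,4),'ext',np.round(np.ptp(q,axis=0)[:2],3),'top',q[:,2].max().round(3))
E
```

```text
[260. 117.] world [0.662  0.0199] tray [-0.0013 -0.0322] ext [0.042 0.039] top 0.076
[301. 120.] world [ 0.6587 -0.0439] tray [-0.0021 -0.0961] ext [0.039 0.042] top 0.086
[178. 119.] world [0.666 0.146] tray [-0.0021  0.094 ] ext [0.04  0.038] top 0.087
[218. 119.] world [0.664  0.0835] tray [-0.0017  0.0315] ext [0.04  0.041] top 0.088
```

View pics/end.png

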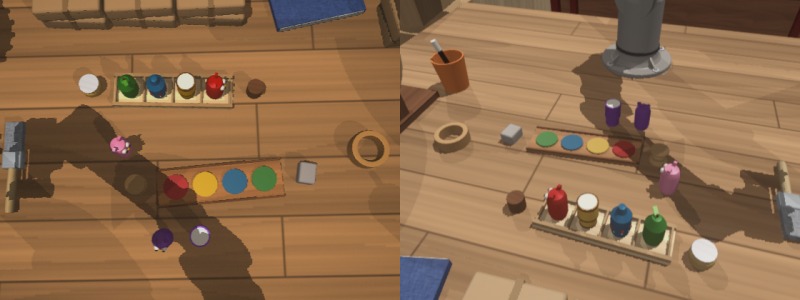

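All four figures stand upright in the mirrored order: pear (128,86), gourd (156,86), drum (186,86) and owl (215,86). Each is within about 2 mm of its cell centre, and the discs on the board show red, yellow, blue, green. The arm is clear of everything.

```bash
python3 -c "
from cell import *
print(sign_off())"
```

```text
the job is handed in; nothing more can be done
None
```

I packed all four figures upright in the tray in reverse order (from the robot's left: pear, gourd, drum, owl), each measured within about 2 mm of its cell centre, and handed the job in at about 24 s; no verdict came back.

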